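# Lock the bobbin turret of the thread winder

## Robot

A 7-joint arm with a two-finger parallel gripper is mounted at the origin on the work surface. World frame = base frame: x ahead of the robot, y to its left, z up, the work surface at z = 0. Lengths are in m, angles in degrees, forces in N, time in s.
With the tool pointing down it reaches from about 0.4 to 0.85 m from the base axis. Payload 4.5 kg.
Tool frame: the origin (TCP) lies between the finger pads; the fingertips stand 22 mm ahead of it and the grasp point (between the pads) lies 3 mm ahead of it; z points along the fingers, y is the line along which they close (so a half turn about z gives the same grasp; the last joint's range is limited). The gripper opens to 88 mm and grips with 3 to 60 N. Pads are 18 mm wide; open, the fingers measure 123 mm over their backs; the gripper's body (75 mm by 187 mm) begins 45 mm behind the grasp point.
Start: joints at [76.307, 39.483, -11.15, 89.685, 9.013, 51.709, -12.324], TCP at [0.168, -0.602, 0.261] pointing down, gripper open.
Joint ranges: [-172.22, 172.22], [-26.19, 119.32], [-84.43, 86.54], [7.71, 146.69], [-57.33, 237.33], [2.42, 119.75], [-152.13, 152.13]. Speed limits (degrees/s): [147.25, 147.25, 180, 180, 180, 180, 180].

## Interface

Orientations are given as [roll, pitch, yaw] about the fixed x, y, z axes, in that order (R = Rz(yaw) Ry(pitch) Rx(roll)).
In Python, from station import robot gives the robot as it stands. The module is installed in compiled form; this text tells all that it offers.
- The arm moves only by the shell command python3 -m inch 'ROWS' [OPENING] [FORCE]. ROWS is JSON, a list of rows, each a list of 4 numbers: the shift along the tool's x, y, z in cm, then the turn about the tool's z in degrees. A call has exactly 8 rows; each row shifts and turns the commanded pose from where the row before left it, along the tool's axes as they then stand; what a row does not reach is not made up. A row lasts 1/12 s, in which the tool goes at most 41.7 mm and 7.16 degrees, less where a joint would pass 70% of its speed; a pose out of reach is approached as far as the arm can. A call is refused whole if a number of a shift passes 4.17 or a number of a turn 7.16, either way. A call with a gripper value outside its range is refused whole. OPENING is the gripper command: -1 is shut, 1 is fully open, values between are in proportion, set as the call begins (- or left out, the last holds). The fingers move at their own pace and stop on an object; FORCE is the grip in N (left out, the last holds). Time passes only in rows, so rows that do not move let the fingers close, or fill a call up. It gives the time, the measured TCP pose, the force, the opening and the grip force at its end, in the units of the state.
- robot.observe(): the state, without advancing time (a new reading comes with each control period).
- robot.camera(name): name is "side" or "top"; returns the picture (384x512x3 uint8, blue, green, red); there is no depth.
- robot.get_calibration(name): a dict with "fx", "fy", "cx", "cy" (pixels), "R" (3x3) and "t" (3): a world point X has camera coordinates R X + t. Camera axes: x right, y down, z forward; pixel columns grow to the right and rows downward; lengths in m; the calibration is good to about 2 mm. A picture is of the moment at which its call begins. get_calibration takes no time and is no camera call.
- robot.hand_in(): hands the job in; it is judged then, once.
The state is a dict: "time": time; "joints": joint angles; "qd": joint speeds; "joint_torque": joint torques, N m; "tcp_pos": TCP position; "orientation": TCP orientation; "wrist_force": force on the tool from outside, world axes, zero at the start; "moment": the same for the moment, N m; "width": finger opening in m; "grip_force": force on a finger pad.
Only numpy, scipy, OpenCV 4.12 (cv2) and the standard library are available. Lean on these libraries where they do the work, as an engineer would, in place of code of your own. Each camera call takes 0.05 s, during which the arm holds its last target. There are 200 camera calls.

## Task

Lock the bobbin turret of the thread winder: push one of the two bobbins standing on it sideways to turn the disc until its slot lines up with the locking bar, then push the bar by its upright plate through the slot and the keeper behind it until it is fully home, its plate up against the bridge. Only push with the fingers: lift nothing, and leave the other things on the table where they stand.

Things in the scene. Friction and masses are not known exactly. Their poses are not given: they have to be found in the camera images.
- winder: The bench thread winder, fixed to the table: grey base plate 415 x 110 mm, 10 mm thick, all its parts in one line. Origin: on the table under the turret's axis. +x runs along the base the way the bar is pushed, z up. Along x (mm): guide rails -205 to -52 (tops 31 mm above the table, 44 mm over both), bridge -80 to -58, disc -45 to +45, keeper +52 to +76, motor housing +99 to +161 (60 mm high, 100 mm wide).
- bridge_stop (a point): Middle of the rear face of the steel bridge (72 mm wide, from 33 to 41 mm above the table, 22 mm along x) that crosses the rails 80 mm before the turret's axis. The bar runs under it; the bar's push plate stops against this face. Fixed to the winder; the point is 37 mm above the table.
- keeper (a point): Middle of the keeper's opening, 64 mm past the turret's axis, 25 mm above the table: 24 mm wide between two cheeks and closed on top (top at 43 mm), 22 mm deep along x. Fixed to the winder.
- turret_axis (a point): Point on the turret's axis at the height of the disc's top, 33 mm above the table. Fixed; same axes as the winder.
- turret (a joint): Angle of the turret disc (rad), growing anticlockwise seen from above. The straight slot, 24 mm wide, open at the top, runs right across the disc (diameter 90 mm), so it lines up with the bar at 0 and equally at pi (3.14); stops at -0.6 and 3.75. Starts between about 0.55 and 2.6. It turns stiffly (about 2 N at a bobbin) and stays where it is left.
- turret_slot (a point): Centre of the disc at the height of its top; x runs along the slot (turns with the disc).
- bobbin_a (a point): Middle of one bobbin of grey thread that is fixed upright on the disc: 24 mm diameter, 38 mm high (from 33 to 71 mm above the table), its axis 29 mm from the turret's axis, square to the slot (the disc's +y). The point is 52 mm above the table. It does not come off.
- bobbin_b (a point): Middle of the other, equal bobbin, on the opposite side of the slot (the disc's -y).
- bar: The steel locking bar, loose in its guide, about 0.35 kg, 18 mm wide, 14 mm high, round nose in front (+x), upright push plate at its rear. Origin: on its underside (17.5 mm above the table) under the plate's front face; +x to the nose, along the winder's +x. It starts with its nose 11 to 26 mm short of the disc and is pushed 140 to 155 mm until the plate meets the bridge; sliding takes 2 to 5 N.
- bar_push (a point): Centre of the rear face of the bar's push plate, 47.5 mm above the table: push here along +x. The plate is 8 mm thick, 46 mm wide and stands from 33 to 63 mm above the table, just over the rails.
- bar_nose (a point): The very tip of the bar's nose, 164 mm ahead of the push plate's front face, 24.5 mm above the table. With the bar fully home it stands 84 mm past the turret's axis and 8 mm out of the keeper.
- cone: A white thread cone standing on the far side of the winder, 64 mm diameter at the foot, 112 mm high; origin under its centre. Leave alone.
- jar: A closed glass jar, 56 mm diameter, 70 mm high, standing on the far side of the winder; origin under its centre. Leave alone.
- spare_bobbin: A loose bobbin standing on the table between the robot and the winder, 24 mm diameter, 38 mm high; origin under its centre. Leave alone.
- scissors: Scissors lying flat on the table on the robot's side of the winder, about 150 mm long, 10 mm high, x towards the points; origin near the pivot. Leave alone.
There are look-alikes about, which are no part of the job. Leave any black, brown or turquoise look-alike of the bar alone.

How it is judged (in metres and radians):
On the way, in this order (a step that is already met when the one before it is completed fails the run):
1. the slot is lined up with the bar (within 0.2 rad) while the bar's nose is still short of the disc's axis (angle between the x axis of turret_slot and the x axis of winder, either way round below 0.2 rad and x of bar_nose in the frame of winder below 0 m), for 0.1 s.
2. the bar is pushed through the slot and the keeper, within 7 mm of its stop (x of bar_nose in the frame of winder above 0.077 m and y of bar_nose in the frame of winder between -0.006 and 0.006 m and z of bar_nose in the frame of winder below 0.033 m), for 0.1 s.
At the end, for the whole second after the job is handed in: The bar's nose is at least 77 mm past the turret's axis (within 7 mm of the stop), in line with the slot and keeper within 6 mm, the slot in line with the bar within 0.12 rad, the bar at rest; the cone, jar, spare bobbin and scissors within 30 mm of where they stood (all of step 2 and angle between the x axis of turret_slot and the x axis of winder, either way round below 0.12 rad and linear speed of bar below 0.02 m/s and distance of each of cone, jar, spare_bobbin, scissors from where it was at the start of the episode below 0.03 m); the robot touches nothing.
It fails at once if the bar is lifted: its push plate rises by more than 12 mm (height (world z) of bar_push above 0.0595 m).
It fails at once if the cone, jar, spare bobbin or scissors are lifted or pushed away by more than 30 mm (distance of any of cone, jar, spare_bobbin, scissors from where it was at the start of the episode above 0.03 m).
It fails at once if the cone, the jar or the spare bobbin is tipped over (angle between any of cone, jar, spare_bobbin's own z axis and vertical above 0.5 rad).
It also fails if it takes over 51 s, if anything falls off the work surface, if the arm or the gripper's body presses on something with over 40 N, if the wrist force passes 120 N, or if a joint passes its speed limit or range.

## Working session

There is one attempt and no reset: what is moved stays moved. The work goes in short steps, Python scripts to look and compute and a shell command to move; the robot and the scene stay as the last step left them, time stands still between calls to the robot, and variables do not carry over. Pictures are saved under pics/ and viewed, at most 10 in all, crops included, and the job is handed in when it is done.

```bash
mkdir -p pics
python3 - <<'E'
from station import robot
import cv2,numpy as np
for n in("top","side"):
    im=robot.camera(n); cv2.imwrite(f"pics/{n}0.png",im)
    c=robot.get_calibration(n); print(n,c)
s=robot.observe(); print(s)
E
```

```text
top {'fx': 351.57684817186447, 'fy': 351.57684817186447, 'cx': 251.7932685758016, 'cy': 196.2779450562835, 'R': array([[-0.00442781, -0.99995831,  0.00798627],
       [-0.99151483,  0.00335256, -0.12995042],
       [ 0.12991822, -0.0084939 , -0.99148833]]), 't': array([-0.09846872,  0.46438957,  0.95118604])}
side {'fx': 370.77237851972177, 'fy': 370.77237851972177, 'cx': 259.6354089989851, 'cy': 193.93484618881425, 'R': array([[-0.8235404 , -0.56688724,  0.0204954 ],
       [-0.38734942,  0.53558812, -0.75040375],
       [ 0.41441722, -0.62592669, -0.6606619 ]]), 't': array([0.31564789, 0.26875305, 0.96472492])}
{'time': 0.1, 'joints': array([ 76.30753325,  39.52855787, -11.14469369,  89.73871901,
         9.01231319,  51.70892223, -12.32428955]), 'qd': array([-0.07925149,  0.02109029,  0.01567409, -0.18227741,  0.08764215,
       -0.06404552, -0.06135674]), 'joint_torque': array([-3.81038219e-03, -5.28501177e+01, -1.27180070e+00, -1.53836006e+01,
       -5.25582768e-02,  1.97611029e-03,  5.52895926e-05]), 'tcp_pos': array([ 0.16819542, -0.60139334,  0.25998892]), 'orientation': array([-1.79905806e+02,  6.86296064e-03,  1.56328779e+01]), 'wrist_force': array([-0.26806858,  0.14455197,  0.70271323]), 'moment': array([-0.03308672, -0.02073686,  0.00233356]), 'grip_force': 0.0, 'width': 0.08811761543216039}
```

View pics/top0.png

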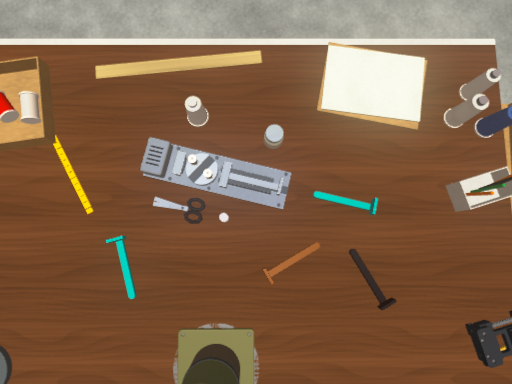

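View pics/side0.png

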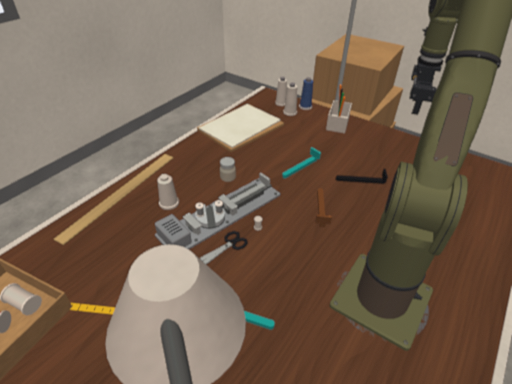

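The winder is around top (215,172), with its motor at left (157,157) and rails and bar at right. Look-alikes are turquoise at (345,202) and (122,268), brown at (292,262) and black at (372,280). The steel bar in the guide at (253,182) is the one meant. I'll confirm it in an enlarged crop.

Run:
```python
import cv2
a=cv2.imread("pics/top0.png")[130:230,135:300]; cv2.imwrite("pics/c1.png",cv2.resize(a,(792,480),interpolation=cv2.INTER_CUBIC))
a=cv2.imread("pics/side0.png")[165:255,150:290]; cv2.imwrite("pics/c2.png",cv2.resize(a,(784,504),interpolation=cv2.INTER_CUBIC))
```

```text
(no output)
```

View pics/c1.png

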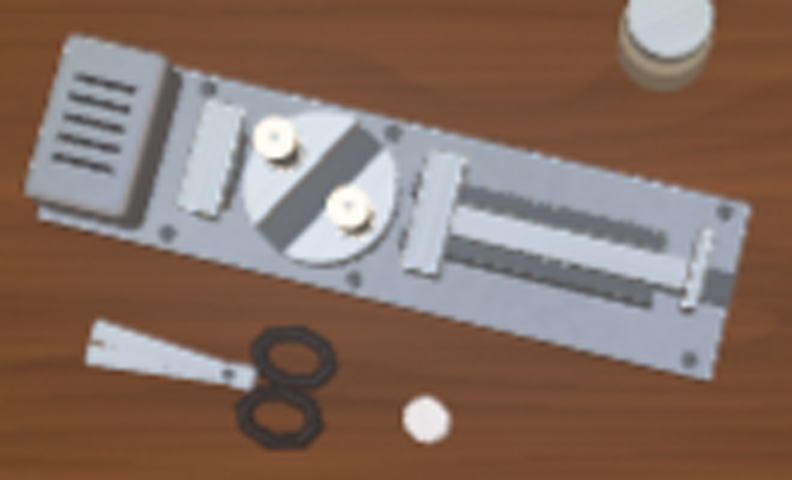

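View pics/c2.png

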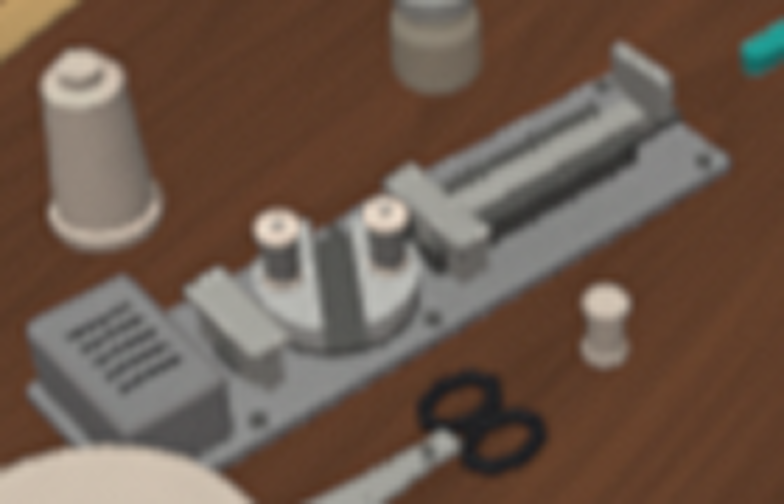

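The crop shows the steel bar in the guide with its plate at c1 (697,270), c2 (643,75). Bobbins tops are at c1 (275,137) and (349,206), c2 (278,227) and (385,213). The slot runs from c1 (365,137) to (275,240). Now to triangulate.

```bash
cat > h.py <<'E'
import numpy as np, cv2
from station import robot
C={n:robot.get_calibration(n) for n in("top","side")}
def px(n,u,v): return (135+u/4.8,130+v/4.8) if n=="top" else (150+u/5.6,165+v/5.6)
def ray(n,p):
    c=C[n]; d=c["R"].T@np.array([(p[0]-c["cx"])/c["fx"],(p[1]-c["cy"])/c["fy"],1]); return -c["R"].T@c["t"],d
def tri(a,b):
    P,d=ray("top",px("top",*a)); Q,e=ray("side",px("side",*b))
    s=np.linalg.lstsq(np.c_[d,-e],Q-P,rcond=None)[0]; A=P+s[0]*d;B=Q+s[1]*e
    return (A+B)/2,np.linalg.norm(A-B)
def onz(n,p,z):
    P,d=ray(n,p); return P+(z-P[2])/d[2]*d
E
python3 - <<'E'
from h import *
np.set_printoptions(precision=4,suppress=True)
for k,a,b in[("bobL",(275,135),(278,227)),("bobR",(349,205),(385,213)),("x",(275,135),(385,213)),
 ("plate far",(711,230),(618,44)),("plate near",(690,308),(670,84)),("spare",(427,415),(606,298)),
 ("base corner",(750,207),None)]:
    if b: print(k,*tri(a,b))
T=lambda u,v,z:onz("top",px("top",u,v),z)
L,R=T(275,135,.071),T(349,205,.071)
print("bob top z71",L,R,np.linalg.norm(L-R),(L+R)/2)
print("plate63",T(711,230,.063),T(690,308,.063))
a,b=T(750,207,.01),T(712,380,.01);print("rear corners",a,b,np.linalg.norm(a-b),(a+b)/2)
print("disc ctr",T(320,188,.033), "slot",T(370,137,.033),T(268,242,.033))
print("keeper",T(210,160,.043),"bridge",T(434,214,.041),"spare",T(427,419,.038),"jar",T(670,20,.07))
m=(a+b)/2; c=(L+R)/2; d=c-m; yaw=np.arctan2(d[1],d[0]); print("yaw",np.degrees(yaw),np.linalg.norm(d[:2]))
s=L-R; print("bob dir", np.degrees(np.arctan2(s[1],s[0])-yaw))
E
```

```text
bobL [0.5639 0.0613 0.0647] 0.0027994313277423123
bobR [0.5237 0.019  0.0648] 0.0017292994805754097
x [0.5335 0.0448 0.0902] 0.0548437638469291
plate far [ 0.5106 -0.1863  0.0568] 0.0009760195460704988
plate near [ 0.4654 -0.174   0.0555] 0.002055059850249399
spare [ 0.4068 -0.0236  0.0333] 0.002021084633532747
bob top z71 [0.5636 0.061  0.071 ] [0.5233 0.0187 0.071 ] 0.05842855356135104 [0.5434 0.0399 0.071 ]
plate63 [ 0.5099 -0.1855  0.063 ] [ 0.4653 -0.1729  0.063 ]
rear corners [ 0.5336 -0.2144  0.01  ] [ 0.4295 -0.1899  0.01  ] 0.10692700694044835 [ 0.4815 -0.2021  0.01  ]
disc ctr [0.541  0.0403 0.033 ] slot [0.5715 0.0114 0.033 ] [0.509  0.0702 0.033 ]
keeper [0.5557 0.103  0.043 ] bridge [ 0.5238 -0.027   0.041 ] spare [ 0.4051 -0.0235  0.038 ] jar [ 0.6306 -0.1633  0.07  ]
yaw 75.64869225772505 0.2497845162930696
bob dir -29.342198771207237
```

Measured heights come out within about 6 mm of the text and the sizes fit: bobbins 58 mm apart, keeper to bridge 134 mm. The axis is at about (0.542, 0.040), winder yaw about 76° and turret about 61°. I'll push bobbin_a, the robot-side one, along winder +x with closed fingers and tool x along winder x.

```bash
python3 -m inch '[[0,0,0,-7.1],[0,0,0,-7.1],[0,0,0,-7.1],[0,0,0,-7.1],[0,0,0,-7.1],[0,0,0,-7.1],[0,0,0,-7.1],[0,0,0,-7.1]]' -1 20
python3 -m inch '[[0,0,0,-3.6],[3.9,1.1,0,0],[3.9,1.1,0,0],[3.9,1.1,0,0],[3.9,1.1,0,0],[3.9,1.1,0,0],[3.9,1.1,0,0],[3.9,1.1,0,0]]'
python3 -m inch '[[3.9,1.1,0,0],[3.9,1.1,0,0],[3.9,1.1,0,0],[3.9,1.1,0,0],[3.9,1.1,0,0],[3.9,1.1,0,0],[3.9,1.1,0,0],[0,0,0,0]]'
cat >> h.py <<'E'
AX=np.array([.542,.040]); YAW=np.radians(76)
def rep():
    s=robot.observe(); p=s["tcp_pos"]; c,n=np.cos(YAW),np.sin(YAW); d=p[:2]-AX
    print("t",s["time"],"tcp",p,"rpy",s["orientation"],"winder mm",1000*np.array([c*d[0]+n*d[1],-n*d[0]+c*d[1]]),"F",s["wrist_force"],"w",s["width"])
E
python3 -c "from h import *;rep()"
```

```text
time: 0.77
tcp_pos: [0.1682, -0.6016, 0.2603]
orientation: [-180.0, -0.0, 72.8]
wrist_force: [0.0, 0.3, 0.4]
width: 0.037
grip_force: 0.0
time: 1.43
tcp_pos: [0.3093, -0.3538, 0.2606]
orientation: [-180.0, -0.0, 76.0]
wrist_force: [0.7, 0.3, -0.4]
width: 0.0007
grip_force: 0.0
time: 2.1
tcp_pos: [0.4546, -0.1, 0.2615]
orientation: [179.7, -0.4, 76.8]
wrist_force: [-0.0, 0.3, 0.7]
width: 0.0007
grip_force: 0.0
t 2.1 tcp [ 0.45455698 -0.09996466  0.26147857] rpy [179.71693426  -0.39745459  76.81764641] winder mm [-156.96149389   50.98507549] F [-0.00922013  0.31563837  0.67693003] w 0.0007304132829551242
```

```bash
python3 -m inch '[[3.3,1.0,1.5,0],[3.5,1.0,1.5,0],[3.3,0.9,1.5,0],[0,0,3,0],[0,0,3,0],[0,0,1.5,0],[0,0,0,0],[0,0,0,0]]'
python3 - <<'E'
from h import *
rep()
a=robot.camera("side")[165:255,150:290]; b=robot.camera("top")[130:230,135:300]
a=cv2.resize(a,(620,400),interpolation=cv2.INTER_CUBIC)
cv2.imwrite("pics/c3.png",a)
E
```

```text
time: 2.77
tcp_pos: [0.5017, -0.0183, 0.1402]
orientation: [-179.9, 0.0, 76.0]
wrist_force: [1.1, -0.1, -0.2]
width: 0.0009
grip_force: 0.0
t 2.7667 tcp [ 0.50165146 -0.01834249  0.14021369] rpy [-1.79891851e+02  4.24853642e-02  7.60410601e+01] winder mm [-66.37066512  25.03568712] F [ 1.07330938 -0.06578169 -0.16564633] w 0.0009283306761267348
```

View pics/c3.png

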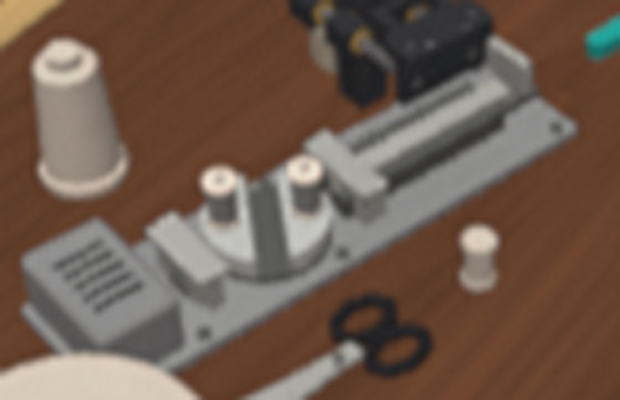

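The gripper hangs above the bridge, with the fingertips at about (350,95) in the crop and everything else untouched. I'll descend behind bobbin_a and push.

```bash
python3 -m inch '[[1.2,0.3,0,0],[0,0,1.5,0],[0,0,2,0],[0,0,2,0],[0,0,1.3,0],[0,0,0.4,0],[0,0,0,0],[0,0,0,0]]'
python3 -c "from h import *;rep()"
python3 -m inch '[[0.2,0,0,0],[0.2,0,0,0],[0.2,0,0,0],[0.2,0,0,0],[0.2,0,0,0],[0.2,0,0,0],[0,0,0,0],[0,0,0,0]]'
python3 -c "from h import *;rep()"
```

```text
time: 3.53
tcp_pos: [0.5089, -0.0068, 0.0696]
orientation: [179.9, -0.0, 76.0]
wrist_force: [-0.0, 1.0, 0.3]
width: 0.0004
grip_force: 0.0
t 3.5333 tcp [ 0.50889758 -0.00677663  0.06959245] rpy [ 1.79904618e+02 -4.77197241e-02  7.60442701e+01] winder mm [-53.39536581  20.80284897] F [-0.00449028  1.02756744  0.28808006] w 0.00043349580033485877
time: 4.2
tcp_pos: [0.5096, 0.0021, 0.0688]
orientation: [-179.9, 0.3, 75.9]
wrist_force: [-2.4, -4.7, 3.4]
width: 0.0004
grip_force: 2.5
t 4.2 tcp [0.50958832 0.00210644 0.0687961 ] rpy [-179.894187      0.25193313   75.91648702] winder mm [-44.60905041  22.28163042] F [-2.35474462 -4.71126081  3.35461689] w 0.0003542884182084199
```

```bash
python3 -m inch '[[0.25,0,0,0],[0.25,0,0,0],[0.25,0,0,0],[0.25,0,0,0],[0.25,0,0,0],[0.25,0,0,0],[0.2,0,0,0],[0,0,0,0]]'
python3 -c "from h import *;rep()"
python3 -m inch '[[0.2,0,0,0],[0.1,0,0,0],[0,0,0,0],[0,0,0,0],[0,0,0,0],[0,0,0,0],[0,0,0,0],[0,0,0,0]]'
python3 - <<'E'
from h import *
rep()
a=robot.camera("side")[165:255,150:290]; b=robot.camera("top")[130:230,135:300]
cv2.imwrite("pics/c4.png",np.vstack([cv2.resize(a,(466,300),interpolation=cv2.INTER_CUBIC),cv2.resize(b,(466,282),interpolation=cv2.INTER_CUBIC)]))
E
```

```text
time: 4.87
tcp_pos: [0.5066, 0.0128, 0.0675]
orientation: [-179.2, 1.0, 75.7]
wrist_force: [-4.5, -7.0, -0.2]
width: 0.0007
grip_force: 3.0
t 4.8667 tcp [0.50656363 0.01282249 0.06753146] rpy [-179.21278621    0.99491946   75.69357195] winder mm [-34.94305387  27.80892311] F [-4.53020435 -7.01551122 -0.21439059] w 0.0006829857313103854
time: 5.53
tcp_pos: [0.511, 0.0214, 0.0678]
orientation: [-179.5, 0.4, 76.0]
wrist_force: [-5.6, -3.6, -0.7]
width: 0.0008
grip_force: 3.0
t 5.5333 tcp [0.51101733 0.02140803 0.06779274] rpy [-179.52780518    0.40309311   75.98696473] winder mm [-25.53509463  25.56454787] F [-5.58832731 -3.62769501 -0.67669866] w 0.0007541921688459721
```

View pics/c4.png

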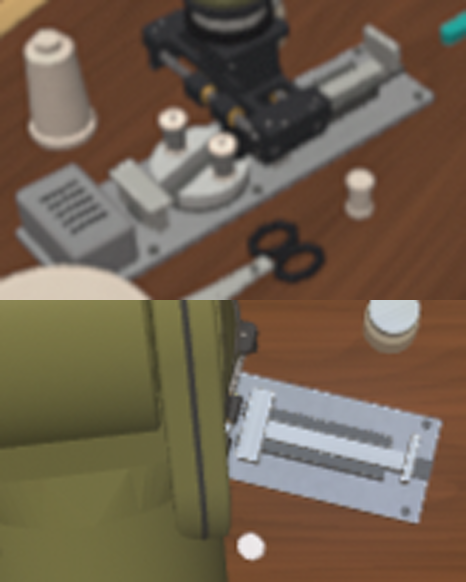

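The slot has turned and bobbin tops are now at side-crop (172,118) and (222,144). The arm hides the turret from above, so I'll take the angle from the side view, using its own earlier bobbin midpoint as reference.

```bash
cat >> h.py <<'E'
def ang(p,q):  # raw side px of bobbin tops: a (near robot), b
    A,B=onz("side",p,.071),onz("side",q,.071); d=A-B
    print("mid",(A+B)/2,"sep",np.linalg.norm(d),"turret deg",np.degrees(np.arctan2(d[1],d[0])-YAW)-90)
E
python3 - <<'E'
from h import *
ang(px("side",385,213),px("side",278,227))
f=lambda u,v:(150+u/3.329,165+v/3.333)
ang(f(222,144),f(172,118))
E
```

```text
mid [0.53793482 0.04470363 0.071     ] sep 0.05732514626655774 turret deg -299.13158968680335
mid [0.53833848 0.04489266 0.071     ] sep 0.05873371790475989 turret deg -345.9676287439597
```

```bash
python3 -m inch '[[0.15,0,0,0],[0.15,0,0,0],[0.15,0,0,0],[0.1,0,0,0],[0.1,0,0,0],[0,0,0,0],[0,0,0,0],[0,0,0,0]]'
python3 - <<'E'
from h import *
rep()
a=robot.camera("side")[180:240,165:255]
cv2.imwrite("pics/c5.png",cv2.resize(a,(720,480),interpolation=cv2.INTER_CUBIC))
E
```

```text
time: 6.3
tcp_pos: [0.5136, 0.029, 0.0679]
orientation: [-179.6, 0.3, 76.0]
wrist_force: [-4.6, -2.3, -0.5]
width: 0.0003
grip_force: 2.0
t 6.3 tcp [0.51356053 0.02895764 0.0679043 ] rpy [-179.62104458    0.26202215   76.03854196] winder mm [-17.59448399  24.92330308] F [-4.60842809 -2.33582609 -0.51026447] w 0.0002989549978628934
```

View pics/c5.png

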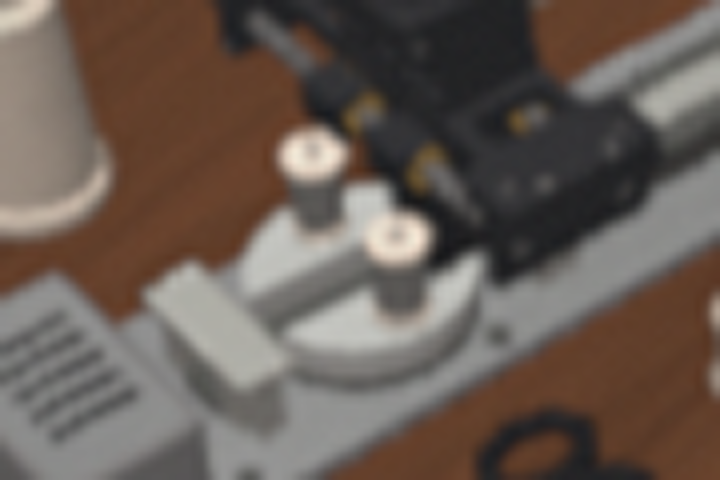

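The bobbin tops are now at crop (313,155) and (397,239), and the slot points at the keeper.

Run:
```python
from h import *
f=lambda u,v:(165+u/8,180+v/8)
ang(f(397,239),f(313,155))
# bridge/keeper direction as a check on YAW from top
k,b=onz("top",px("top",210,160),.043),onz("top",px("top",434,214),.041)
print(np.degrees(np.arctan2(*(k-b)[1::-1])))
```

```text
mid [0.5370385  0.04549767 0.071     ] sep 0.057927744616974045 turret deg -2.9803086231786438
76.22939091980419
```

The turret is within about 3° of alignment. Next I back off, rise and go behind the bar's plate, whose top centre measures at winder x ≈ -226, y ≈ 0.

```bash
python3 -m inch '[[-0.5,0,0,0],[-0.5,0,-0.5,0],[0,0,-2,0],[0,0,-3,0],[0,0,-1,0],[-3,0.5,0,0],[-3.5,0.5,0,0],[-3.5,0.5,0,0]]'
python3 -m inch '[[-3.5,0.5,0,0],[-3.5,0.5,0,0],[-3.5,0,0,0],[-3.5,0,0,0],[0,0,0,0],[0,0,0,0],[0,0,0,0],[0,0,0,0]]'
python3 - <<'E'
from h import *
rep()
b=robot.camera("top")[120:230,135:300]
cv2.imwrite("pics/c6.png",cv2.resize(b,(792,528),interpolation=cv2.INTER_CUBIC))
E
```

```text
time: 7.02
tcp_pos: [0.5065, -0.0809, 0.1346]
orientation: [179.8, -0.1, 76.2]
wrist_force: [0.7, 0.1, -0.4]
width: 0.0006
grip_force: 0.0
time: 7.68
tcp_pos: [0.4822, -0.2169, 0.134]
orientation: [179.9, -0.1, 76.2]
wrist_force: [0.5, 0.5, -0.2]
width: 0.0003
grip_force: 0.0
t 7.6833 tcp [ 0.48218552 -0.21688458  0.13401144] rpy [ 1.79927732e+02 -7.66404499e-02  7.61798028e+01] winder mm [-263.72444694   -4.10826749] F [ 0.54591502  0.48172298 -0.15064665] w 0.00033915590922977415
```

View pics/c6.png

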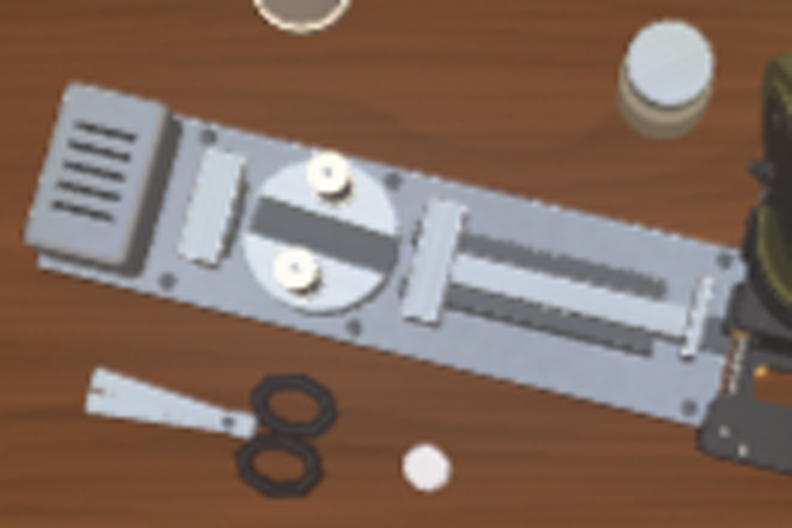

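The top view shows the slot at about -4.5° relative to the base (slot (253,212) to (393,258)). That's inside 0.2 rad and the round nose will centre it. The plate is at (697,317) with the gripper behind it. Descending, then pushing.

```bash
python3 -m inch '[[0,-0.4,1,0],[0,0,2,0],[0,0,2,0],[0,0,1.7,0],[0,0,0.5,0],[0,0,0,0],[0,0,0,0],[0,0,0,0]]'
python3 -c "from h import *;rep()"
python3 -m inch '[[0.3,0,0,0],[0.4,0,0,0],[0.4,0,0,0],[0.4,0,0,0],[0.4,0,0,0],[0.4,0,0,0],[0.4,0,0,0],[0.4,0,0,0]]'
python3 -m inch '[[0.4,0,0,0],[0.4,0,0,0],[0.4,0,0,0],[0.4,0,0,0],[0.4,0,0,0],[0.4,0,0,0],[0.4,0,0,0],[0,0,0,0]]'
python3 -c "from h import *;rep()"
```

```text
time: 8.4
tcp_pos: [0.4781, -0.2173, 0.0626]
orientation: [179.9, -0.0, 76.1]
wrist_force: [0.8, -0.2, -0.6]
width: 0.0007
grip_force: 0.0
t 8.4 tcp [ 0.4781146  -0.21729814  0.06262347] rpy [ 1.79907395e+02 -7.05954443e-03  7.60728280e+01] winder mm [-2.65110567e+02 -2.58323399e-01] F [ 0.757961   -0.21669342 -0.55313211] w 0.000712833341655898
time: 9.07
tcp_pos: [0.4846, -0.1878, 0.0617]
orientation: [-180.0, 0.1, 76.0]
wrist_force: [-0.8, -3.0, 1.3]
width: 0.0004
grip_force: 1.4
time: 9.73
tcp_pos: [0.492, -0.1588, 0.0617]
orientation: [180.0, -0.1, 76.1]
wrist_force: [0.5, 0.2, -0.7]
width: 0.0003
grip_force: 0.0
t 9.7333 tcp [ 0.49204159 -0.15876058  0.06170572] rpy [ 1.79982839e+02 -7.93954642e-02  7.61272282e+01] winder mm [-204.9425735     0.38990072] F [ 0.53511654  0.18438996 -0.66589238] w 0.00026934403571571535
```

```bash
for i in 1 2; do python3 -m inch '[[0.35,0,0,0],[0.35,0,0,0],[0.35,0,0,0],[0.35,0,0,0],[0.35,0,0,0],[0.35,0,0,0],[0.35,0,0,0],[0.35,0,0,0]]' | egrep 'tcp_pos|wrist'; done
python3 - <<'E'
from h import *
rep()
a=robot.camera("side")[165:255,150:290]; b=robot.camera("top")[120:230,135:300]
cv2.imwrite("pics/c7.png",np.vstack([cv2.resize(a,(466,290),interpolation=cv2.INTER_CUBIC),cv2.resize(b,(466,305),interpolation=cv2.INTER_CUBIC)]))
E
```

```text
tcp_pos: [0.4984, -0.1328, 0.0617]
wrist_force: [-0.4, -3.0, -0.7]
tcp_pos: [0.5051, -0.1057, 0.0617]
wrist_force: [-0.8, -2.1, 0.2]
t 11.0667 tcp [ 0.50512468 -0.10573035  0.06173289] rpy [-1.79998987e+02  9.14781637e-03  7.60261394e+01] winder mm [-150.32248237    0.5245997 ] F [-0.82488142 -2.06522129  0.22990912] w 0.0003723335732918144
```

View pics/c7.png

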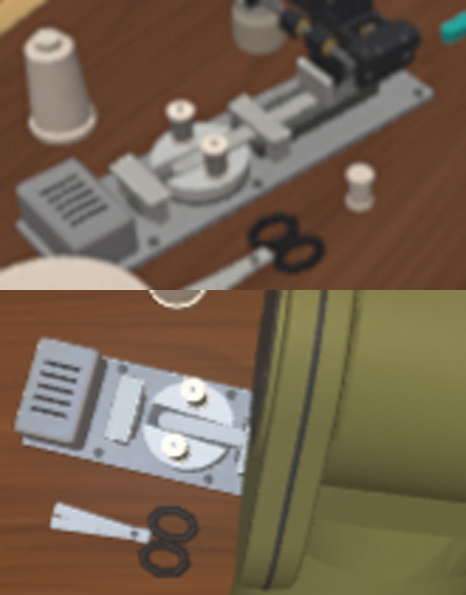

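The bar is through most of the slot, with its nose at about (163,413) in the lower half. The slot is straight and the plate is approaching the bridge. On I go.

```bash
python3 -m inch '[[0.35,0,0,0],[0.35,0,0,0],[0.35,0,0,0],[0.35,0,0,0],[0.35,0,0,0],[0.35,0,0,0],[0.35,0,0,0],[0.35,0,0,0]]' | egrep 'tcp_pos|wrist'
python3 -m inch '[[0.35,0,0,0],[0.35,0,0,0],[0.35,0,0,0],[0.35,0,0,0],[0.3,0,0,0],[0.2,0,0,0],[0.2,0,0,0],[0.2,0,0,0]]' | egrep 'tcp_pos|wrist'
python3 -c "from h import *;rep()"
python3 -m inch '[[0.2,0,0,0],[0.2,0,0,0],[0.2,0,0,0],[0.2,0,0,0],[0,0,0,0],[0,0,0,0],[0,0,0,0],[0,0,0,0]]' | egrep 'tcp_pos|wrist'
python3 -c "from h import *;rep()"
```

```text
tcp_pos: [0.5119, -0.0787, 0.0618]
wrist_force: [-1.1, -3.3, 3.0]
tcp_pos: [0.5173, -0.0565, 0.0617]
wrist_force: [-1.3, -4.3, 2.6]
t 12.5 tcp [ 0.5173446  -0.05645654  0.06168621] rpy [-1.79993163e+02  1.52382204e-02  7.60257703e+01] winder mm [-99.55604844   0.58807789] F [-1.28709506 -4.29488227  2.6135518 ] w 0.0006781678282008788
tcp_pos: [0.5182, -0.0529, 0.0617]
wrist_force: [-1.5, -11.2, 3.2]
t 13.1667 tcp [ 0.51818981 -0.05289432  0.061737  ] rpy [-179.92961271    0.36414252   75.83171594] winder mm [-95.8951712    0.62975525] F [ -1.48644071 -11.2314375    3.17325001] w 0.0008967355788176558
```

It stopped at the expected place and the force rose to 11 N. One more small push to confirm, then retreat and look.

```bash
python3 -m inch '[[0.2,0,0,0],[0.2,0,0,0],[0.2,0,0,0],[0,0,0,0],[0,0,0,0],[0,0,0,0],[0,0,0,0],[0,0,0,0]]' | egrep 'tcp_pos|wrist'
python3 -m inch '[[-0.5,0,0,0],[-1,0,0,0],[-1.5,0,0,0],[-2,0,0,0],[-2,0,0,0],[0,0,-2,0],[0,0,-3,0],[0,0,-3,0]]'| egrep 'tcp_pos|wrist'
python3 -m inch '[[-3,0,-1,0],[-3,0,-1,0],[-3,0,0,0],[-3,0,0,0],[-3,0,0,0],[-2,0,0,0],[0,0,0,0],[0,0,0,0]]'| egrep 'tcp_pos|wrist'
python3 - <<'E'
from h import *
rep()
b=robot.camera("top")[120:230,135:300]
cv2.imwrite("pics/c8.png",cv2.resize(b,(792,528),interpolation=cv2.INTER_CUBIC))
E
```

```text
tcp_pos: [0.5181, -0.0527, 0.0618]
wrist_force: [-3.0, -20.7, 5.7]
tcp_pos: [0.5038, -0.1094, 0.142]
wrist_force: [0.6, 0.2, -0.5]
tcp_pos: [0.4633, -0.2757, 0.1615]
wrist_force: [0.5, 1.5, -0.1]
t 15.1667 tcp [ 0.46326576 -0.2756902   0.16154797] rpy [ 1.79920783e+02 -1.03958154e-01  7.59574571e+01] winder mm [-3.25360388e+02  2.31272889e-02] F [ 0.50851048  1.49303932 -0.12171029] w 0.000459885097598494
```

View pics/c8.png

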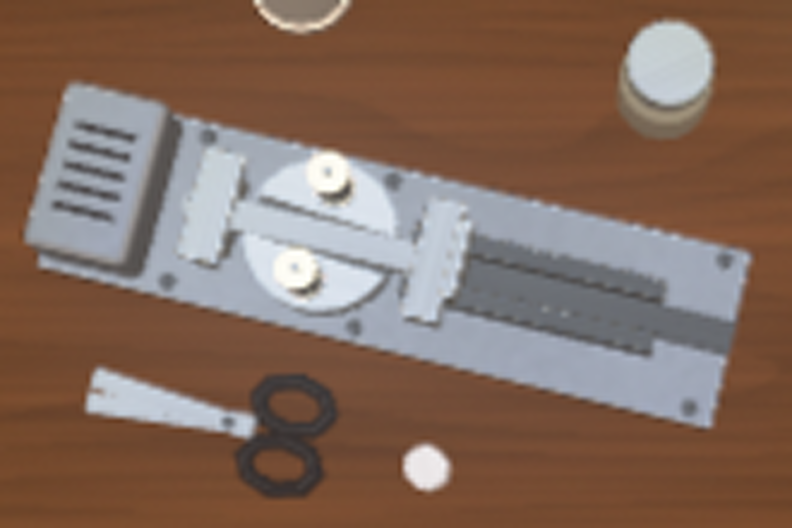

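The plate is up against the bridge at (460,255), the bar is in the keeper and the other things haven't moved. I'll check the turret angle once more from this view.

Run:
```python
from h import *
P=lambda u,v,z:onz("top",(135+u/4.8,120+v/4.8),z)
g=lambda a,b:np.degrees(np.arctan2(*(a-b)[1::-1]))
print("bob",g(P(296,269,.071),P(328,173,.071))-90)
print("base",g(P(180,118,.01),P(750,251,.01)), g(P(42,268,.01),P(712,427,.01)))
print("bar",g(P(240,217,.0315),P(405,257,.0315)))
```

```text
bob 72.67393231305431
base 76.44322797221591 76.36189793905616
bar 76.00913557041568
```

```bash
python3 -c "from station import robot;print(robot.hand_in())"
```

```text
the job is handed in; nothing more can be done
None
```

I handed in the job with the turret slot about 0.065 rad from the bar (limit 0.12), the bar fully home with its plate against the bridge, and the other things where they stood; `hand_in()` returned no verdict.

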